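# Pin the drawbar into the tow coupling

## Task

The drawbar's eye is already lined up between the cheeks of the blue tow coupling. Take the hitch pin with the red grip from the pin stand and put it down through the brass bush, fully home so that its collar rests on the bush, then let go. Leave the yellow and green pins in the stand.

Things in the scene. Friction and masses are not known exactly. Their poses are not given: they have to be found in the camera images.
- red_pin: Hitch pin, 0.2 kg, upright in a grey stand, one of 3 in a row, 80 mm apart, order varies. Origin: centre of its collar's underside, 72 mm above the bench at the start; z up along the pin. Steel collar 44 mm across, 6 mm thick; above it a round red grip 24 mm across, 6 to 50 mm above the origin; below, a steel shank 16 mm across, 66 mm long, its last 16 mm tapering to 6 mm.
- bush_mouth (a point): Centre of the mouth of the brass funnel bush on the fixed blue clevis, in the plane of its rim, 84 mm above the bench; z up along the hole. Mouth 32 mm inside, 40 outside, narrowing over 10 mm to a 24 mm hole through upper cheek, yellow drawbar eye and lower cheek, 74 mm deep from the rim. Nothing near it is higher. Drawbar runs 190 mm to +y, clevis web 90 mm to -y.
- yellow_pin: Thinner, shorter pin in the same row. Origin: centre of its collar's underside, 72 mm above the bench at the start; z up along the pin. Steel collar 44 mm across, 6 mm thick; above it a round yellow grip 24 mm across, 6 to 50 mm above the origin; below, a steel shank 10 mm across, 48 mm long, its last 16 mm tapering to 6 mm.
- green_pin: Shorter pin in the same row. Origin: centre of its collar's underside, 72 mm above the bench at the start; z up along the pin. Steel collar 44 mm across, 6 mm thick; above it a round green grip 24 mm across, 6 to 50 mm above the origin; below, a steel shank 13 mm across, 40 mm long, its last 16 mm tapering to 6 mm.
There are look-alikes about, which are no part of the job. Leave any purple look-alike of the red_pin alone.

How it is judged:
By the outcome, as a careful person would: the job done as asked, in the order asked, and still so for the second after the job is handed in, with the robot touching nothing.
It also fails if it takes over 40 s, if anything falls off the work surface, if the arm or the gripper's body presses on something with over 40 N, if the wrist force passes 120 N, or if a joint passes its speed limit or range.

## Robot

A 6-joint arm with a two-finger parallel gripper is mounted at the origin on a cart in front of the work surface, level with it; the furniture and walls round the work are solid. World frame = base frame: x ahead of the robot, y to its left, z up, the work surface at z = 0. Lengths are in m, angles in rad, forces in N, time in s.
With the tool pointing down it reaches from about 0.35 to 0.775 m from the base axis. Payload 5.5 kg.
Tool frame: the origin (TCP) lies on the centre line of the jaws, within the pads' length; the fingertips stand 11 mm ahead of it and the grasp point (between the pads) lies 8 mm behind it (env.tip_extent is the distance from the TCP to the fingertips, in m); z points along the fingers, y is the line along which they close (so a half turn about z gives the same grasp; the last joint's range is limited). The gripper opens to 85 mm and grips with 20 to 120 N. Pads are 22 mm wide; open, the fingers measure 114 mm over their backs; the gripper's body (76 mm by 85 mm) begins 54 mm behind the grasp point. The pads swing forward as they close: fully open they stand 13 mm farther back than shut.
Start: joints at [-1.484, 0.313, 0.046, 1.304, 0, 1.431], TCP at [0.129, -0.56, 0.242] pointing down, gripper open.
Joint ranges: [-2.76, 2.76], [-0.86, 1.69], [-1.03, 1.26], [-2.2, 2.34], [-1.47, 1.5], [-3.14, 3.14]. Speed limits (rad/s): [2.57, 2.57, 3.14, 3.14, 3.14, 3.14].

## Interface

Orientations are given as a unit quaternion [w, x, y, z].
In Python, from workcell import env gives the robot as it stands.
- The arm moves only by the shell command python3 -m jog 'ROWS' [FORCE]. ROWS is JSON, a list of rows, each a list of 5 numbers: the gripper's target within -1 to 1 (shut at 1, half-way at 0, fully open at -1), then the shift along the tool's x, y, z in m, then the turn about the tool's z in degrees. In form: [[fingers, tx, ty, tz, turn], ...]. A call has 1 to 5 rows; each row shifts and turns the commanded pose from where the row before left it, along the tool's axes as they then stand; what a row does not reach is not made up. A row lasts 1/12 s, in which the tool goes at most 41.7 mm and 7.16 degrees, less where a joint would pass 70% of its speed; a pose out of reach is approached as far as the arm can. A call is refused whole if a number of a shift passes 0.0417 or a number of a turn 7.16, either way. A call with a gripper value outside its range is refused whole. The fingers move at their own pace and stop on an object; FORCE is the grip in N (left out, the last holds). Time passes only in rows, so rows that do not move let the fingers close. It gives the time, the measured TCP pose, the force, the opening and the grip force at its end, in the units of the state.
- env.get_state(): the state, without advancing time (a new reading comes with each control period).
- env.read_camera(name): name is "side" or "top"; returns a dict with "img" (384x512x3 uint8, red, green, blue), "fov_y" (degrees; the focal length in pixels is half the picture's height over the tangent of half this angle, whatever the lens; pixels are square), "cx", "cy" (the principal point, pixels), "T" (4x4, takes a point from camera to world coordinates). Camera axes: x right, y up, looking along -z (the intrinsics and any distortion apply to the point x, -y, -z); pixel columns grow to the right and rows downward; lengths in m; the calibration is good to about 2 mm. A picture is of the moment at which its call begins. There is no depth.
- env.hand_in(): hands the job in; it is judged then, once.
The state is a dict: "clock": time; "joint_pos": joint angles; "qvel": joint speeds; "tau": joint torques, N m; "tcp_pos": TCP position; "orientation": TCP orientation; "wrist_force": force on the tool from outside, world axes, zero at the start; "ft_torque": the same for the moment, N m; "finger_gap": finger opening in m; "grip_force": force on a finger pad.
Only numpy, scipy, OpenCV 4.12 (cv2) and the standard library are available. Lean on these libraries where they do the work, as an engineer would, in place of code of your own. Each camera call takes 0.05 s, during which the arm holds its last target. There are 200 camera calls.

## Working session

There is one attempt and no reset: what is moved stays moved. The work goes in short steps, Python scripts to look and compute and a shell command to move; the robot and the scene stay as the last step left them, time stands still between calls to the robot, and variables do not carry over. Pictures are saved under pics/ and viewed, at most 10 in all, crops included, and the job is handed in when it is done.

```bash
mkdir -p pics; python3 - <<'E'
from workcell import env
import cv2
for n in("top","side"):
    c=env.read_camera(n); cv2.imwrite(f"pics/{n}0.png",c["img"][:,:,::-1]); print({k:v for k,v in c.items() if k!="img"})
s=env.get_state();print(s["tcp_pos"],s["orientation"],s["clock"],s["finger_gap"])
E
```

```text
{'fov_y': 57.834327924813216, 'cx': 252.4466386622983, 'cy': 196.6036112578504, 'T': array([[ 0.15304859,  0.96719278, -0.20276649,  0.36674874],
       [-0.98820996,  0.14892957, -0.03551143, -0.05789661],
       [-0.00414848,  0.20581084,  0.978583  ,  1.0056158 ],
       [ 0.        ,  0.        ,  0.        ,  1.        ]])}
{'fov_y': 50.40203975993998, 'cx': 254.7815826679522, 'cy': 197.42584810482876, 'T': array([[ 0.99933089, -0.03481395,  0.01121477,  0.56022649],
       [ 0.03082108,  0.63644495, -0.7707061 , -0.9011881 ],
       [ 0.01969374,  0.77053606,  0.6370921 ,  0.81863575],
       [ 0.        ,  0.        ,  0.        ,  1.        ]])}
[ 0.12924202 -0.55984577  0.24146999] [-8.28202761e-04  9.93576720e-01  1.13157483e-01  2.08484533e-05] 0.1 0.08518109897985207
```

View pics/top0.png

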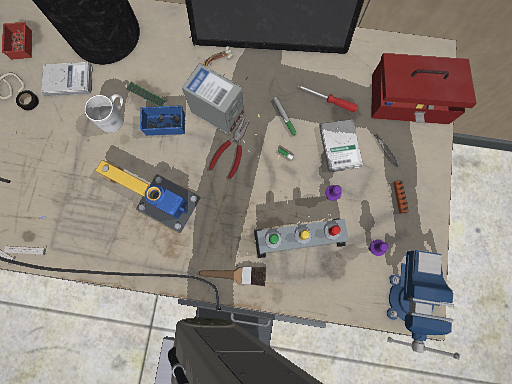

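View pics/side0.png

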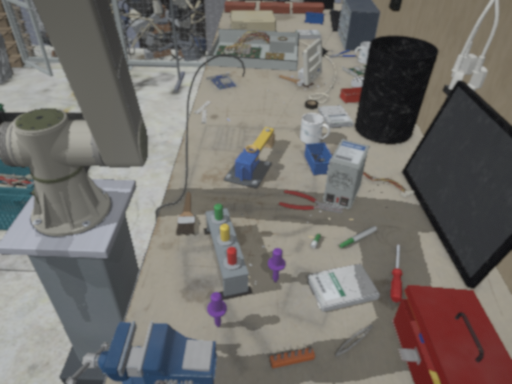

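The top view shows the red pin at about (335,230), with yellow at (305,235) and green at (274,239). The bush is at about (154,195), and purple look-alikes stand at (334,191) and (379,247). The side view shows red at (231,255) and the bush near (243,160). I'll enlarge both regions.

```bash
python3 - <<'E'
import cv2,numpy as np
t=cv2.imread("pics/top0.png");s=cv2.imread("pics/side0.png")
f=lambda i,x,y,w,h:cv2.resize(i[y:y+h,x:x+w],(400,300),interpolation=cv2.INTER_CUBIC)
cv2.imwrite("pics/crop0.png",np.vstack([np.hstack([f(t,290,195,80,60),f(t,115,165,80,60)]),np.hstack([f(s,195,215,80,60),f(s,210,125,80,60)])]))
E
```

```text
(no output)
```

View pics/crop0.png

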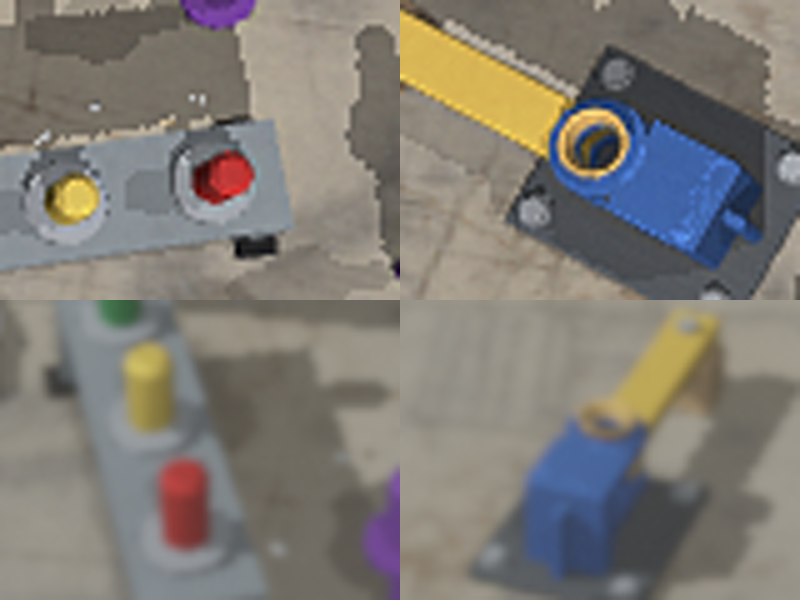

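Red in the top view: grip top (337,229.5), collar (332.8,232.4). In the side view: grip top (231.8,249.6), collar (232.4,263). The bush mouth is at (153.6,193.6) in top and (251.4,148.6) in side.

```bash
cat > h.py <<'E'
from workcell import env
import numpy as np
def ray(c,u,v,k=0):
    f=192/np.tan(np.radians(c["fov_y"]/2)); x=(u-c["cx"])/f; y=(v-c["cy"])/f
    r=x*x+y*y; s=1
    for _ in range(20): s=1+k*r/s/s
    d=c["T"][:3,:3]@[x/s,-y/s,-1]; return c["T"][:3,3],d
def at(c,u,v,z,k=0):
    o,d=ray(c,u,v,k); return o+d*(z-o[2])/d[2]
def tri(r):
    A=[np.eye(3)-np.outer(d,d)/(d@d) for o,d in r]
    p=np.linalg.solve(sum(A),sum(a@o for a,(o,d) in zip(A,r)))
    return p
E
python3 - <<'E'
from h import *
np.set_printoptions(precision=4,suppress=True)
t=env.read_camera("top");s=env.read_camera("side")
P={"redtop":((337,229.5),(231.8,249.6),.122),"redcol":((332.8,232.4),(232.4,263),.078),"bush":((153.6,193.6),(251.4,148.6),.084),
"yeltop":((290+74/5,195+199/5),(195+150/5,215+58/5),.122),"yelcol":((290+68/5,195+200/5),(195+155/5,215+127/5),.078)}
for k in(0,-.1,-.2):
  for n,(a,b,z) in P.items():
    print(k,n,at(t,*a,z,k)[:2],at(s,*b,z,k)[:2],tri([ray(t,*a,k),ray(s,*b,k)]))
st=env.get_state();from scipy.spatial.transform import Rotation as R
print(R.from_quat(st["orientation"],scalar_first=True).as_matrix(),st["tcp_pos"],st["clock"])
E
```

```text
0 redtop [ 0.498  -0.2516] [ 0.5006 -0.251 ] [ 0.4993 -0.2514  0.122 ]
0 redcol [ 0.4952 -0.251 ] [ 0.5015 -0.2532] [ 0.4984 -0.2511  0.0748]
0 bush [0.5251 0.2424] [0.5283 0.2399] [0.5269 0.2436 0.0812]
0 yeltop [ 0.4722 -0.1723] [ 0.4782 -0.1751] [ 0.4752 -0.1723  0.1185]
0 yelcol [ 0.4764 -0.1749] [ 0.4799 -0.1792] [ 0.4782 -0.1752  0.0735]
-0.1 redtop [ 0.4977 -0.2531] [ 0.5005 -0.2514] [ 0.4991 -0.2526  0.1229]
-0.1 redcol [ 0.4948 -0.2524] [ 0.5014 -0.2538] [ 0.4982 -0.2524  0.0755]
-0.1 bush [0.5248 0.2446] [0.5283 0.2403] [0.5269 0.2463 0.0797]
-0.1 yeltop [ 0.4719 -0.1728] [ 0.4781 -0.1752] [ 0.4751 -0.1727  0.1188]
-0.1 yelcol [ 0.4761 -0.1754] [ 0.4798 -0.1795] [ 0.478  -0.1757  0.0737]
-0.2 redtop [ 0.4973 -0.2547] [ 0.5004 -0.2517] [ 0.4988 -0.254   0.1239]
-0.2 redcol [ 0.4943 -0.2539] [ 0.5013 -0.2544] [ 0.4979 -0.2537  0.0762]
-0.2 bush [0.5245 0.2469] [0.5283 0.2408] [0.5268 0.2491 0.0782]
-0.2 yeltop [ 0.4716 -0.1733] [ 0.4781 -0.1753] [ 0.4749 -0.1732  0.1191]
-0.2 yelcol [ 0.4758 -0.1759] [ 0.4797 -0.1797] [ 0.4778 -0.1762  0.0739]
[[ 0.9744  0.2248 -0.0001]
 [ 0.2248 -0.9744  0.0011]
 [ 0.0001 -0.0011 -1.    ]] [ 0.1292 -0.56    0.2418] 0.2
```

Both views agree: red is at about (0.4985,-0.2515), and the red–yellow spacing comes out at 80.7 mm (80 expected). The bush is at about (0.527,0.242), with triangulated heights that fit. First I move above red, then turn about -93° so the jaws close across the row.

```bash
python3 -m jog '[[-1,0.0287,-0.0145,0,0],[-1,0.0287,-0.0145,0,0],[-1,0.0287,-0.0145,0,0],[-1,0.0287,-0.0145,0,0],[-1,0.0287,-0.0145,0,0]]' 40
python3 -m jog '[[-1,0.0287,-0.0145,0,0],[-1,0.0287,-0.0145,0,0],[-1,0.0287,-0.0145,0,0],[-1,0.0287,-0.0145,0,0],[-1,0.0287,-0.0145,0,0]]'
python3 -m jog '[[-1,0.0287,-0.0145,0,0],[-1,0.0287,-0.0145,0,0],[-1,0.0287,-0.0145,0,0],[-1,0.0287,-0.0145,0,0],[-1,0.0287,-0.0145,0,0]]'
python3 -m jog '[[-0.3,0,0,0,-6.66],[-0.3,0,0,0,-6.66],[-0.3,0,0,0,-6.66],[-0.3,0,0,0,-6.66],[-0.3,0,0,0,-6.66]]'
python3 -m jog '[[-0.3,0,0,0,-6.66],[-0.3,0,0,0,-6.66],[-0.3,0,0,0,-6.66],[-0.3,0,0,0,-6.66],[-0.3,0,0,0,-6.66]]'
python3 -m jog '[[-0.3,0,0,0,-6.66],[-0.3,0,0,0,-6.66],[-0.3,0,0,0,-6.66],[-0.3,0,0,0,-6.66],[-0.3,0,0,0,0]]'
cat >> h.py <<'E'
from scipy.spatial.transform import Rotation as R
def togo(p):
    s=env.get_state(); M=R.from_quat(s["orientation"],scalar_first=True).as_matrix()
    print("tcp",s["tcp_pos"].round(4) if hasattr(s["tcp_pos"],"round") else s["tcp_pos"],"tool shift",(M.T@(np.array(p)-s["tcp_pos"])).round(4),"yaw",np.degrees(np.arctan2(M[1,0],M[0,0])).round(2),"gap",s["finger_gap"],"grip",s["grip_force"],"F",np.round(s["wrist_force"],1),"t",s["clock"])
E
python3 -c "
from h import *
togo([.4985,-.2515,.096])"
```

```text
clock: 0.62
tcp_pos: [0.2536, -0.4563, 0.2421]
orientation: [-0.0, 0.994, 0.113, 0.0]
wrist_force: [0.0, 0.1, 0.1]
finger_gap: 0.0852
grip_force: 0.0
clock: 1.03
tcp_pos: [0.3773, -0.3532, 0.2422]
orientation: [0.0, 0.994, 0.113, -0.0]
wrist_force: [0.9, -0.2, -0.7]
finger_gap: 0.0853
grip_force: 0.0
clock: 1.45
tcp_pos: [0.5008, -0.2503, 0.2422]
orientation: [0.0, 0.994, 0.113, -0.0]
wrist_force: [0.2, -0.5, -0.1]
finger_gap: 0.0852
grip_force: 0.0
clock: 1.87
tcp_pos: [0.4999, -0.2513, 0.242]
orientation: [-0.0, 0.918, 0.396, -0.0]
wrist_force: [-0.5, -0.5, -0.6]
finger_gap: 0.0553
grip_force: 0.0
clock: 2.28
tcp_pos: [0.4997, -0.2515, 0.242]
orientation: [-0.0, 0.766, 0.642, -0.0]
wrist_force: [-0.3, -0.3, 0.4]
finger_gap: 0.0554
grip_force: 0.0
clock: 2.7
tcp_pos: [0.4997, -0.2515, 0.2421]
orientation: [-0.0, 0.599, 0.801, -0.0]
wrist_force: [0.4, 0.0, -0.2]
finger_gap: 0.0555
grip_force: 0.0
tcp [ 0.4997 -0.2515  0.2421] tool shift [ 0.0003 -0.0011  0.1461] yaw 106.4 gap 0.05554060145644089 grip 0.0 F [ 0.4  0.  -0.2] t 2.7
```

```bash
python3 -m jog '[[-0.3,0,0,0.025,0],[-0.3,0,0,0.025,0],[-0.3,0,0,0.025,0],[-0.3,0,-0.001,0.015,0],[-0.3,0,0,0,0]]'
python3 - <<'E'
from h import *
import cv2
f=lambda i,x,y,w,h:cv2.resize(i[y:y+h,x:x+w],(400,300),interpolation=cv2.INTER_CUBIC)
t=env.read_camera("top")["img"];s=env.read_camera("side")["img"]
cv2.imwrite("pics/c1.png",np.hstack([f(t,270,170,120,90),f(s,175,195,120,90)])[:,:,::-1]); togo([.4985,-.2515,.096])
E
```

```text
clock: 3.12
tcp_pos: [0.4966, -0.2503, 0.1485]
orientation: [-0.003, 0.601, 0.799, -0.0]
wrist_force: [-0.4, 0.6, 0.3]
finger_gap: 0.0556
grip_force: 0.0
tcp [ 0.4986 -0.2517  0.1522] tool shift [ 0.0001 -0.      0.0562] yaw 106.12 gap 0.05537806845134373 grip 0.0 F [ 0.9 -1.   0. ] t 3.2167
```

View pics/c1.png

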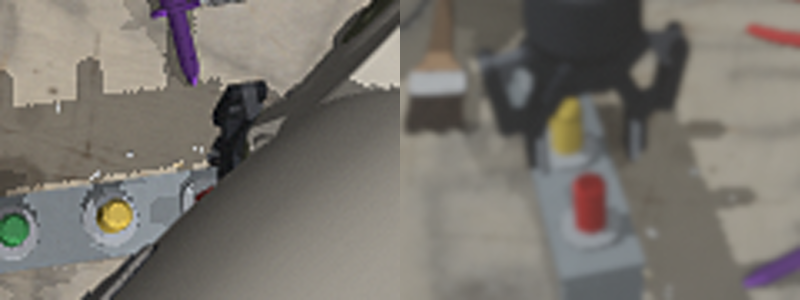

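The crop shows a purple pin lying down, so I'll check the whole scene.

```bash
python3 - <<'E'
from h import *
import cv2
c=env.read_camera("side");s=c["img"];t=env.read_camera("top")["img"]
f=lambda i,x,y,w,h:cv2.resize(i[y:y+h,x:x+w],(400,300),interpolation=cv2.INTER_CUBIC)
a=f(s,150,160,200,150); b=f(cv2.imread("pics/side0.png")[:,:,::-1],150,160,200,150)
a2=f(t,250,130,200,150); b2=f(cv2.imread("pics/top0.png")[:,:,::-1],250,130,200,150)
cv2.imwrite("pics/c2.png",np.vstack([np.hstack([b,a]),np.hstack([b2,a2])])[:,:,::-1])
q=np.linalg.inv(c["T"])@[.4986,-.2517,.141,1];F=192/np.tan(np.radians(c["fov_y"]/2));print(c["cx"]-F*q[0]/q[2],c["cy"]+F*q[1]/q[2])
E
```

```text
230.7675579663686 244.0583692192464
```

View pics/c2.png

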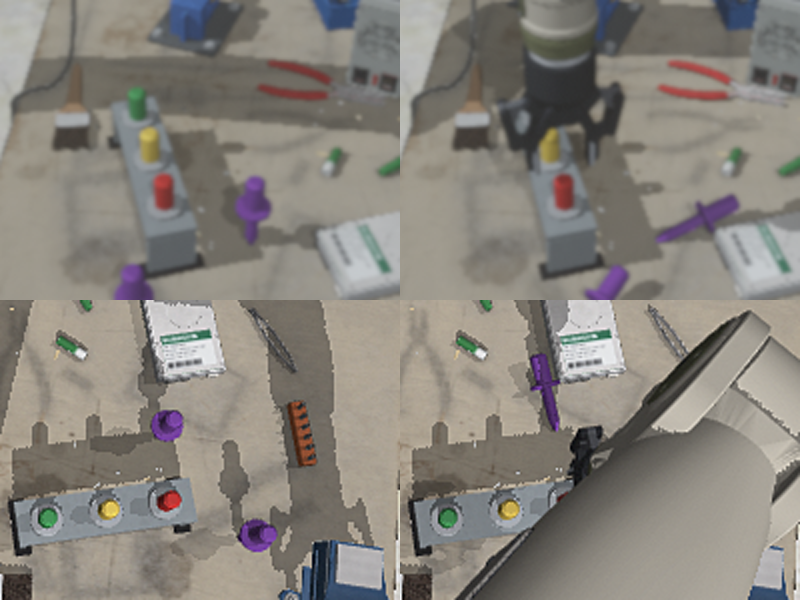

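Both purple look-alikes were balancing on their tips and fell on their own; the arm was never near them and the wrist force stayed at about 0. The fingertips straddle red as predicted, with a midpoint of (231,241) against (230.8,244). Now I descend and grip.

```bash
python3 -m jog '[[-0.3,0,0,0.016,0],[-0.3,0,0,0.016,0],[-0.3,0,0,0.016,0],[-0.3,0,0,0.008,0],[-0.3,0,0,0,0]]'
python3 -m jog '[[1,0,0,0,0],[1,0,0,0,0],[1,0,0,0,0],[1,0,0,0,0],[1,0,0,0,0]]' 60
python3 -c "
from h import *
togo([.4985,-.2515,.236])"
```

```text
clock: 3.73
tcp_pos: [0.4985, -0.2516, 0.0956]
orientation: [-0.001, 0.6, 0.8, -0.0]
wrist_force: [-0.3, -0.0, -0.4]
finger_gap: 0.0553
grip_force: 0.0
clock: 4.15
tcp_pos: [0.5, -0.2525, 0.0979]
orientation: [0.002, 0.6, 0.8, 0.0]
wrist_force: [0.7, 0.1, 5.6]
finger_gap: 0.0221
grip_force: 59.1
tcp [ 0.5    -0.2525  0.0979] tool shift [ 0.0011 -0.0008 -0.1381] yaw 106.23 gap 0.022109900779516644 grip 59.14759190753102 F [0.7 0.1 5.6] t 4.15
```

```bash
python3 -m jog '[[1,0,0,-0.01,0],[1,0,0,-0.02,0],[1,0,0,-0.02,0],[1,0,0,-0.02,0],[1,0,0,-0.02,0]]'
python3 -m jog '[[1,0,0,-0.02,0],[1,0,0,-0.02,0],[1,0,0,-0.015,0],[1,0,0,0,0],[1,0,0,0,0]]'
python3 - <<'E'
from h import *
import cv2
s=env.read_camera("side")["img"];t=env.read_camera("top")["img"]
cv2.imwrite("pics/c3.png",np.hstack([cv2.resize(s[150:300,150:300],(600,600),interpolation=cv2.INTER_CUBIC)])[:,:,::-1]); togo([.527,.242,.24])
E
```

```text
clock: 4.57
tcp_pos: [0.4984, -0.2516, 0.1873]
orientation: [-0.001, 0.6, 0.8, -0.0]
wrist_force: [-1.4, -0.5, -2.6]
finger_gap: 0.0224
grip_force: 59.1
clock: 4.98
tcp_pos: [0.4991, -0.252, 0.2419]
orientation: [0.001, 0.6, 0.8, -0.0]
wrist_force: [0.5, 0.2, -3.8]
finger_gap: 0.0224
grip_force: 59.2
tcp [ 0.4982 -0.2514  0.24  ] tool shift [0.4657 0.1656 0.0005] yaw 106.23 gap 0.022071810150133535 grip 59.1371351480484 F [ 0.3  0.4 -2.6] t 5.0833
```

View pics/c3.png

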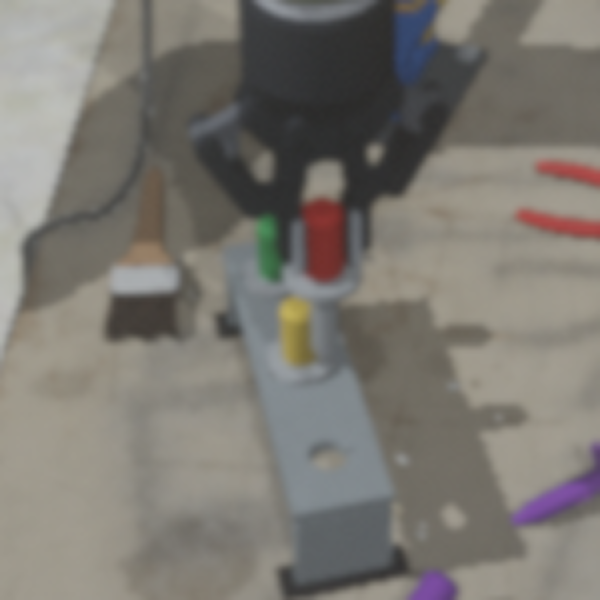

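Red is held upright and its stand hole (at crop (325,455)) is empty. Green and yellow are still in place. Next I traverse to the bush.

```bash
python3 -m jog '[[1,0.012,0.0043,0,0],[1,0.0233,0.0083,0,0],[1,0.0233,0.0083,0,0],[1,0.0233,0.0083,0,0],[1,0.0233,0.0083,0,0]]' >/dev/null
python3 -m jog '[[1,0.0233,0.0083,0,0],[1,0.0233,0.0083,0,0],[1,0.0233,0.0083,0,0],[1,0.0233,0.0083,0,0],[1,0.0233,0.0083,0,0]]' >/dev/null
python3 -m jog '[[1,0.0233,0.0083,0,0],[1,0.0233,0.0083,0,0],[1,0.0233,0.0083,0,0],[1,0.0233,0.0083,0,0],[1,0.0233,0.0083,0,0]]' >/dev/null
python3 -m jog '[[1,0.0233,0.0083,0,0],[1,0.0233,0.0083,0,0],[1,0.0233,0.0083,0,0],[1,0.0233,0.0083,0,0],[1,0.0113,0.004,0,0]]'
python3 -m jog '[[1,0,0,0.03,0],[1,0,0,0.02,0],[1,0,0,0,0],[1,0,0,0,0]]'
python3 - <<'E'
from h import *
import cv2
s=env.read_camera("side")["img"];t=env.read_camera("top")["img"]
f=lambda i,x,y,w,h:cv2.resize(i[y:y+h,x:x+w],(400,400),interpolation=cv2.INTER_CUBIC)
cv2.imwrite("pics/c4.png",np.hstack([f(s,205,90,80,80),f(t,100,140,100,100)])[:,:,::-1]); togo([.527,.242,.12])
E
```

```text
clock: 6.75
tcp_pos: [0.5252, 0.2201, 0.2398]
orientation: [-0.001, 0.599, 0.801, -0.001]
wrist_force: [0.9, -0.1, -2.6]
finger_gap: 0.0222
grip_force: 59.1
clock: 7.08
tcp_pos: [0.5247, 0.2169, 0.1896]
orientation: [-0.001, 0.6, 0.8, -0.002]
wrist_force: [-0.2, 0.1, -3.1]
finger_gap: 0.0222
grip_force: 59.3
tcp [0.5268 0.2172 0.1921] tool shift [0.0238 0.0071 0.0721] yaw 106.21 gap 0.022440301362096314 grip 59.28082639351487 F [-0.2  0.7 -2.1] t 7.1833
```

View pics/c4.png

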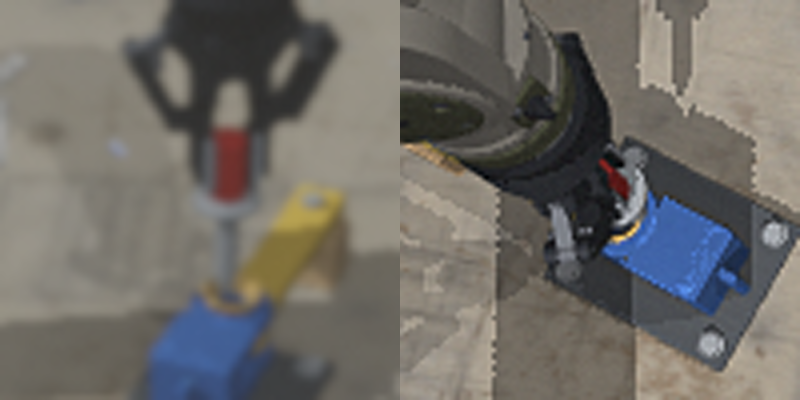

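The side view shows the pin upright above the bush, with its collar at about (250.3,130.6), and short of the bush in y. I'll check how the pin sits relative to the TCP.

```bash
python3 - <<'E'
from h import *
s=env.read_camera("side")
print(at(s,205+226/5,90+202/5,.169), at(s,205+230/5,90+131/5,.216),"bush",at(s,205+236/5,90+297/5,.084))
togo([.527,.242,.19])
E
```

```text
[0.52441315 0.21167865 0.169     ] [0.52609161 0.21612522 0.216     ] bush [0.53114327 0.23524649 0.084     ]
tcp [0.5273 0.2172 0.1927] tool shift [0.0239 0.0067 0.0027] yaw 106.21 gap 0.02211247014330156 grip 59.28276311606169 F [-0.2  0.6 -2.6] t 7.2333
```

```bash
python3 -m jog '[[1,0.012,0.0037,0,0],[1,0.012,0.0037,0,0],[1,0,0,0,0],[1,0,0,0.005,0],[1,0,0,0.005,0]]'
python3 -m jog '[[1,0,0,0.006,0],[1,0,0,0.006,0],[1,0,0,0.006,0],[1,0,0,0.006,0],[1,0,0,0,0]]'
python3 -c "
from h import *
togo([.527,.242,.11])"
```

```text
clock: 7.65
tcp_pos: [0.5272, 0.2429, 0.1814]
orientation: [0.0, 0.6, 0.8, 0.0]
wrist_force: [0.2, -0.3, -3.0]
finger_gap: 0.0223
grip_force: 59.4
clock: 8.07
tcp_pos: [0.526, 0.2419, 0.1554]
orientation: [-0.001, 0.6, 0.8, -0.001]
wrist_force: [-0.8, -0.9, -2.3]
finger_gap: 0.0225
grip_force: 59.4
tcp [0.526  0.2419 0.1554] tool shift [-0.0001  0.0011  0.0454] yaw 106.21 gap 0.022469032648193596 grip 59.428355880081654 F [-0.8 -0.9 -2.3] t 8.0667
```

```bash
python3 -m jog '[[1,0,0,0.006,0],[1,0,0,0.006,0],[1,0,0,0.004,0],[1,0,0,0,0]]'
python3 -m jog '[[1,0,0,0.005,0],[1,0,0,0.005,0],[1,0,0,0.005,0],[1,0,0,0,0]]'
```

```text
clock: 8.4
tcp_pos: [0.5263, 0.2421, 0.1401]
orientation: [-0.001, 0.6, 0.8, -0.001]
wrist_force: [-0.0, 0.4, -3.7]
finger_gap: 0.0225
grip_force: 59.4
clock: 8.73
tcp_pos: [0.5262, 0.2421, 0.1249]
orientation: [-0.001, 0.6, 0.8, -0.001]
wrist_force: [0.5, 1.0, -4.2]
finger_gap: 0.0223
grip_force: 59.4
```

```bash
python3 -m jog '[[1,0,0,0.005,0],[1,0,0,0.004,0],[1,0,0,0.002,0],[1,0,0,0,0]]'
python3 -m jog '[[1,0,0,0.002,0],[1,0,0,0.0015,0],[1,0,0,0,0]]'
```

```text
clock: 9.07
tcp_pos: [0.5265, 0.2422, 0.1145]
orientation: [-0.0, 0.6, 0.8, -0.0]
wrist_force: [-0.1, 0.0, -2.4]
finger_gap: 0.0224
grip_force: 59.4
clock: 9.32
tcp_pos: [0.5269, 0.2423, 0.1115]
orientation: [-0.0, 0.6, 0.8, -0.0]
wrist_force: [-0.4, 0.3, -2.5]
finger_gap: 0.0225
grip_force: 59.4
```

```bash
python3 -m jog '[[1,0,0,0.0015,0],[1,0,0,0.001,0],[1,0,0,0,0]]'
python3 -m jog '[[1,0,0,0.001,0],[1,0,0,0.001,0],[1,0,0,0,0]]'
```

```text
clock: 9.57
tcp_pos: [0.5271, 0.2425, 0.1099]
orientation: [0.0, 0.6, 0.8, 0.0]
wrist_force: [-1.3, -0.0, 2.2]
finger_gap: 0.0224
grip_force: 59.9
clock: 9.82
tcp_pos: [0.5272, 0.2425, 0.1099]
orientation: [0.001, 0.6, 0.8, 0.001]
wrist_force: [-5.5, -1.5, 15.7]
finger_gap: 0.0224
grip_force: 61.4
```

Contact is made at TCP z = 0.110, exactly the expected home height. I release gently and withdraw.

```bash
python3 -m jog '[[1,0,0,-0.001,0],[-0.3,0,0,0,0],[-0.3,0,0,0,0],[-0.3,0,0,0,0],[-0.3,0,0,0,0]]'
python3 -m jog '[[-0.3,0,0,-0.02,0],[-0.3,0,0,-0.035,0],[-0.3,0,0,-0.035,0],[-0.3,0,0,-0.035,0],[-0.3,0,0,-0.03,0]]'
python3 -m jog '[[-0.3,-0.035,0,0,0],[-0.3,-0.035,0,0,0],[-0.3,-0.035,0,0,0],[-0.3,-0.035,0,0,0],[-0.3,0,0,0,0]]'
python3 - <<'E'
from h import *
import cv2
s=env.read_camera("side")["img"];t=env.read_camera("top")["img"]
f=lambda i,x,y,w,h:cv2.resize(i[y:y+h,x:x+w],(400,400),interpolation=cv2.INTER_CUBIC)
cv2.imwrite("pics/c5.png",np.hstack([f(s,170,110,130,130),f(t,100,140,130,130)])[:,:,::-1]); togo([.527,.242,.12])
E
```

```text
clock: 10.23
tcp_pos: [0.527, 0.2423, 0.108]
orientation: [0.0, 0.6, 0.8, -0.0]
wrist_force: [-0.3, 0.0, 0.4]
finger_gap: 0.0554
grip_force: 0.0
clock: 10.65
tcp_pos: [0.5271, 0.2424, 0.2654]
orientation: [0.0, 0.6, 0.8, 0.0]
wrist_force: [0.3, -0.3, -0.5]
finger_gap: 0.0553
grip_force: 0.0
clock: 11.07
tcp_pos: [0.5679, 0.1028, 0.2628]
orientation: [0.001, 0.603, 0.798, -0.001]
wrist_force: [1.0, 0.2, 0.7]
finger_gap: 0.0554
grip_force: 0.0
tcp [0.5664 0.1066 0.2628] tool shift [ 0.141  -0.0003  0.1428] yaw 106.06 gap 0.05553579505047342 grip 0.0 F [-0.6  0.1  0.5] t 11.1667
```

View pics/c5.png

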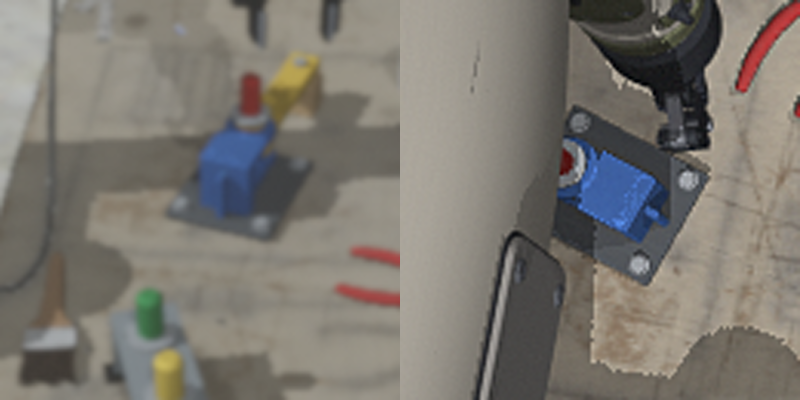

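The red pin stands upright with its collar seated on the bush (side crop (252,120)). Yellow and green are still in the stand, and the gripper is clear.

```bash
python3 -c "
from workcell import env
print(env.hand_in())"
```

```text
the job is handed in; nothing more can be done
None
```

The red pin is fully home in the brass bush and released, yellow and green are still in the stand, and I handed the job in at about 11 s; both purple look-alikes, which started balanced on their tips, fell over on the bench early on without the arm touching them.

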